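# Fit the drive gear to the label rewinder

### The arm

A 6-joint arm with a two-finger parallel gripper is mounted at the origin on a cart in front of the work surface, level with it; the furniture and walls round the work are solid. World frame = base frame: x ahead of the robot, y to its left, z up, the work surface at z = 0. Lengths are in m, angles in degrees, forces in N, time in s.
With the tool pointing down it reaches from about 0.325 to 0.775 m from the base axis. Payload 5.5 kg.
Tool frame: the origin (TCP) lies at the centre of the arm's flange, where the gripper is bolted on; the fingertips stand 182 mm ahead of it and the grasp point (between the pads) lies 163 mm ahead of it; z points along the fingers, y is the line along which they close (so a half turn about z gives the same grasp; the last joint's range is limited). The gripper opens to 88 mm and grips with 3 to 60 N. Pads are 20 mm wide; open, the fingers measure 115 mm over their backs; the gripper's body (75 mm by 178 mm) begins 61 mm behind the grasp point.
Start: joints at [69.001, 5.22, 70.514, -0, 104.267, -3.249], TCP at [0.183, 0.571, 0.405] pointing down, gripper open.
Joint ranges: [-164.24, 164.24], [-49.07, 125.15], [9.68, 141.18], [-86.29, 266.29], [3.28, 154.24], [-151.56, 151.56]. Speed limits (degrees/s): [147.25, 147.25, 172.46, 180, 180, 180].

### API

Orientations are given as [roll, pitch, yaw] about the fixed x, y, z axes, in that order (R = Rz(yaw) Ry(pitch) Rx(roll)).
In Python, from station import r gives the robot as it stands. The module is installed in compiled form; this text tells all that it offers. Calls block until the motion is done:
- r.reach(position, orientation): joint-space move of the TCP to a pose.
- r.servo_line(position, rotation=None, speed=0.15): straight line of the TCP; rotation=None keeps the orientation; speed is the mean speed in m/s.
- r.move_joints(angles): joint-space move.
- r.let_go() and r.grab(squeeze=None): open the fingers fully, or close them until they stop; squeeze is the grip in N (None keeps the last).
- r.wait(seconds).
- r.inverse_kinematics(position, orientation): joint angles nearest the present ones, or None.
- r.sense(): the state.
- r.snapshot(name): name is "scene" or "top" or "wrist"; returns a dict with "frame" (480x640x3 uint8, red, green, blue), "fx", "fy", "cx", "cy" (pixels), "dist_coeffs" ([k1, k2, p1, p2, k3] as OpenCV has them; the pictures are not rectified), "R" (3x3) and "t" (3): a world point X has camera coordinates R X + t. Camera axes: x right, y down, z forward; pixel columns grow to the right and rows downward; lengths in m; the calibration is good to about 2 mm. A picture is of the moment at which its call begins. There is no depth.
A pose or a line that the arm cannot do raises r.IKError and nothing moves.
- r.hand_in(): hands the job in; it is judged then, once.
The state is a dict: "clock": time; "joints": joint angles; "joint_vel": joint speeds; "joint_torque": joint torques, N m; "tcp_pos": TCP position; "orientation": TCP orientation; "contact_force": force on the tool from outside, world axes, zero at the start; "torque": the same for the moment, N m; "opening": finger opening in m; "gripper_force": force on a finger pad.
Only numpy, scipy, OpenCV 4.12 (cv2) and the standard library are available. Lean on these libraries where they do the work, as an engineer would, in place of code of your own. Each camera call takes 0.05 s, during which the arm holds its last target. There are 200 camera calls.

### The job

Change over the label rewinder: first put the red gear away in the red dish and let go of it. Then fit the blue gear into the rewinder: take it by its bar, turn it until its cross-shaped stem meshes with the slots of the hub, push it fully home against the spring so that its disc lies on the hub, and finish while still gripping it and holding it pressed down. Leave the stamp and the USB stick where they are.

Things in the scene. Friction and masses are not known exactly. Their poses are not given: they have to be found in the camera images.
- blue_gear: Blue plastic gear, loose, 60 mm tall, about 120 g, upright on its stem. Origin: centre of the stem's foot, z up. Stem (z 0-16 mm): cross of four splines along own x and y, 36 mm tip to tip, each 10 mm wide, lowest 5 mm chamfered. Toothed disc 66 mm across, z 16-26. Grip bar z 26-60, 46 mm along x, 18 mm thick along y: grip across the thickness, fingertips just above the disc.
- red_gear: Red plastic gear, loose, 60 mm tall, about 120 g, upright on its stem. Origin: centre of the stem's foot, z up. Stem (z 0-16 mm): cross of four splines along own x and y, 36 mm tip to tip, each 10 mm wide, lowest 5 mm chamfered. Toothed disc 66 mm across, z 16-26. Grip bar z 26-60, 46 mm along x, 18 mm thick along y: grip across the thickness, fingertips just above the disc.
- red_dish_in (a point): Red open square dish fixed to the worktop: 104 mm outside, 22 mm high, walls and floor about 4 to 5 mm thick. This point is the centre of its inner floor; x and y along its sides. The red gear goes here.
- blue_dish_in (a point): Blue open square dish fixed to the worktop: 104 mm outside, 22 mm high, walls and floor about 4 to 5 mm thick. This point is the centre of its inner floor; x and y along its sides. It stays empty.
- rewinder: Label rewinder, fixed: grey housing 130 x 140 mm, top at 40 mm, blue ring round the hub, three keys on its front (own -x). Origin under its centre, on the hub axis, at worktop height. A black idler pinion 22 mm across stands 45 mm to own +y of the hub axis, top at 69 mm, 1 mm clear of the fitted gear.
- hub_mouth (a point): Centre of the top face of the aluminium hub, 61 mm above the worktop; x, y along its slots, z up. Hub: 47 mm square block cut by a cross of two slots, 14 mm wide, 17 mm deep, open-ended, so the fit repeats every quarter turn. The spring plunger starts 9 mm below this point. With the gear home, its disc lies on the hub and its origin is 16 mm below this point.
- hub (a joint): Turn of the hub about the upright axis in the rewinder, rad, anticlockwise from above positive, 0 when the slots are square to the housing; it turns stiffly (0.12 N m) and stays where it is.
- plunger (a joint): Brass spring plunger inside the hub, 15 mm across: m pushed down, 0 when free, 0.007 when the gear is home. It pushes back with 3.6 N at first and about 10 N at home, so that a gear let go rises again by 7 mm.
- stamp: Red and black hand stamp standing at the left, 24 x 44 x 70 mm, loose; origin under its centre. Bystander.
- usb_stick: Red USB stick lying on the worktop, 54 x 18 x 8 mm, loose; origin under its centre. Bystander.
There are look-alikes about, which are no part of the job. There is more than one size of the blue_gear; the one meant has the size given above.

How it is judged:
By the outcome, as a careful person would: the job done as asked, in the order asked, and still so for the second after the job is handed in, while the arm keeps its last pose, push and grip.
It also fails if it takes over 56 s, if anything falls off the work surface, if the arm or the gripper's body presses on something with over 40 N, if the wrist force passes 120 N, or if a joint passes its speed limit or range.

## Working session

There is one attempt and no reset: what is moved stays moved. The work goes in short steps, each a Python script; the robot and the scene stay as the last script left them, time stands still between calls to the robot, and variables do not carry over. Pictures are saved under pics/ and viewed, at most 10 in all, crops included, and the job is handed in when it is done.

```bash
mkdir -p pics
cat > h.py <<'E'
import numpy as np, cv2
from station import r
def snap(n,f):
    s=r.snapshot(n); cv2.imwrite('pics/'+f+'.png',s['frame'][:,:,::-1]); np.save('pics/'+f+'.npy',s,allow_pickle=True); return s
def load(f): return np.load('pics/'+f+'.npy',allow_pickle=True).item()
def K(s): return np.array([[s['fx'],0,s['cx']],[0,s['fy'],s['cy']],[0,0,1.]])
def ray(s,px,z):
    p=cv2.undistortPoints(np.array(px,float).reshape(-1,1,2),K(s),np.array(s['dist_coeffs'],float)).reshape(-1,2)
    R=np.array(s['R']);t=np.array(s['t']);c=-R.T@t
    d=np.c_[p,np.ones(len(p))]@R
    return c+d*((z-c[2])/d[:,2])[:,None]
def proj(s,X):
    return cv2.projectPoints(np.array(X,float).reshape(-1,3),cv2.Rodrigues(np.array(s['R']))[0],np.array(s['t'],float),K(s),np.array(s['dist_coeffs'],float))[0].reshape(-1,2)
E
python3 - <<'E'
from h import *
for n in('top','scene'):
    s=snap(n,n+'0'); R=np.array(s['R']); print(n,-R.T@np.array(s['t']),s['fx'])
print(r.sense())
E
```

```text
top [0.37468395 0.13043662 0.94192159] 503.8477991562603
scene [ 0.13626405 -0.51684657  0.79169148] 519.5148030755561
{'clock': 0.1, 'joints': array([ 6.89995268e+01,  5.25787098e+00,  7.05733683e+01,  6.17602018e-04,
        1.04266221e+02, -3.24935935e+00]), 'joint_vel': array([-0.07892879, -0.07497609, -0.23791588,  0.04061591, -0.07276789,
        0.03183758]), 'joint_torque': array([ 2.18986213e-03, -4.47859168e+01, -4.07569993e+01,  6.99695572e-02,
        2.84411805e-02, -1.07957255e-04]), 'tcp_pos': array([0.18295555, 0.57148114, 0.40364522]), 'orientation': array([-1.79902730e+02, -6.12206146e-03,  1.62249033e+02]), 'contact_force': array([ 0.56504698, -0.59879797,  0.47489206]), 'torque': array([ 0.01162983,  0.04465418, -0.01503334]), 'gripper_force': 0.0, 'opening': 0.08775516955341853}
```

View pics/top0.png

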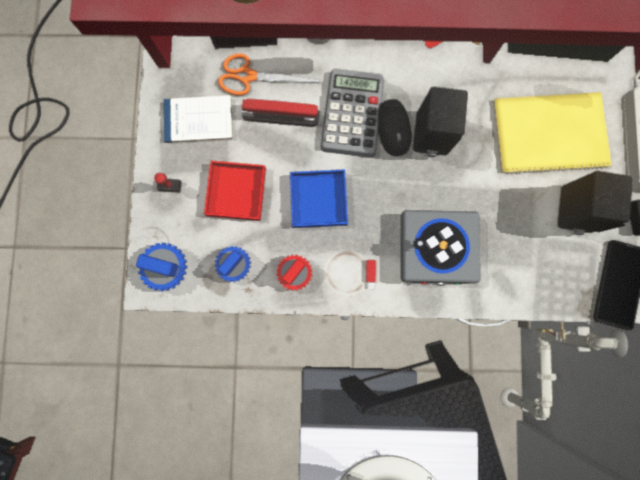

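View pics/scene0.png

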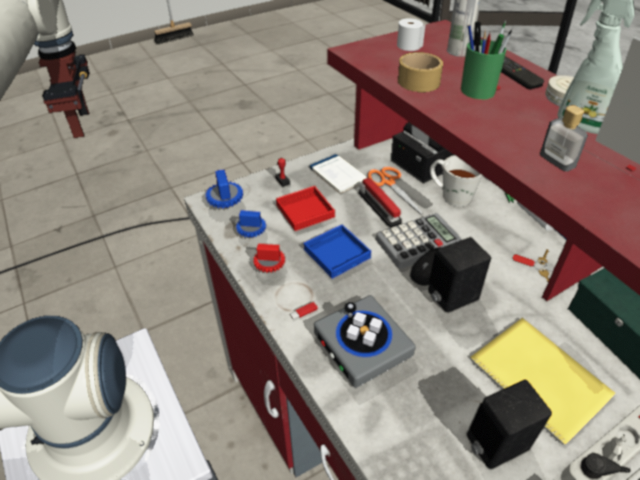

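Top view: candidates for the blue gear are the large one (161,266) and the small one (233,264). The red gear is at (294,272), with the red dish at (235,191), the rewinder hub at (443,245), and the USB stick at (371,270). I'll measure sizes next.

Run:
```python
from h import *
s=load('top0'); f=s['frame'].astype(int)
hsv=cv2.cvtColor(s['frame'],cv2.COLOR_RGB2HSV)
blue=((hsv[...,0]>100)&(hsv[...,0]<130)&(hsv[...,1]>130)).astype(np.uint8)
red=(((hsv[...,0]<8)|(hsv[...,0]>172))&(hsv[...,1]>130)).astype(np.uint8)
for nm,m,z in(('blue',blue,.026),('red',red,.026)):
    n,l,st,c=cv2.connectedComponentsWithStats(m)
    for i in range(1,n):
        if st[i,4]>150 and 150<c[i,1]<300:
            pts=np.argwhere(l==i)[:,::-1].astype(np.float32)
            (cx,cy),rad=cv2.minEnclosingCircle(pts)
            w=ray(s,[[cx,cy],[cx+rad,cy]],z); print(nm,st[i],c[i],(cx,cy),rad,w[0],'diam',2*np.linalg.norm(w[1]-w[0]), cv2.minAreaRect(pts))
for k,p in dict(dish=(235,191),hub=(443,245)).items(): print(k,ray(s,[p],.01 if k=='dish' else .061))
c=cv2.resize(s['frame'][225:305,125:325],(800,320),interpolation=cv2.INTER_CUBIC)
d=cv2.resize(s['frame'][200:300,390:490],(400,400),interpolation=cv2.INTER_CUBIC)[:280]
e=cv2.resize(s['frame'][150:220,195:295],(400,280),interpolation=cv2.INTER_CUBIC)
cv2.imwrite('pics/crop1.png',np.vstack([c,np.hstack([d,e])])[:,:,::-1])
```

```text
blue [ 290  170   58   57 2977] [318.27107827 198.26167282] (318.0, 198.0) 37.536746978759766 [0.56458548 0.13580646 0.026     ] diam 0.1389643980040871 ((318.2375793457031, 198.0137939453125), (54.7137451171875, 55.23933410644531), 86.98721313476562)
blue [415 219  55  54 627] [442.92185008 245.64433812] (441.7924499511719, 245.34906005859375) 27.791349411010742 [ 0.48190207 -0.09249563  0.026     ] diam 0.10165135659983451 ((442.0, 245.5), (53.0, 54.0), 90.0)
blue [ 137  243   49   48 1116] [161.1281362  266.33602151] (161.10714721679688, 265.6428527832031) 24.550268173217773 [0.43214371 0.41909263 0.026     ] diam 0.09001675290495437 ((161.85296630859375, 266.41180419921875), (46.324302673339844, 48.022056579589844), 75.96376037597656)
blue [216 247  34  34 611] [231.65466448 263.05237316] (232.14706420898438, 263.8235168457031) 17.259204864501953 [0.43872563 0.28927642 0.026     ] diam 0.06301672706770614 ((232.5, 263.5), (33.0, 33.0), 90.0)
red [ 204  161   61   59 3060] [234.68496732 190.18333333] (234.34312438964844, 189.9380340576172) 38.11255645751953 [0.57619231 0.29163441 0.026     ] diam 0.14182673954678923 ((234.4877471923828, 190.13523864746094), (56.5848388671875, 54.864662170410156), 5.19442892074585)
red [277 255  35  35 620] [293.68064516 272.01612903] (293.77777099609375, 272.0) 17.66815948486328 [0.42664965 0.17646643 0.026     ] diam 0.0641991146635325 ((294.0, 272.0), (34.0, 34.0), 90.0)
red [367 260   9  22 172] [370.54069767 270.55232558] (370.5, 270.5) 10.79361629486084 [0.43280325 0.0372442  0.026     ] diam 0.039183976482606964 ((371.0, 270.5), (8.0, 21.0), 0.0)
dish [[0.57769265 0.29311046 0.01      ]]
hub [[ 0.47847381 -0.08610444  0.061     ]]
```

View pics/crop1.png

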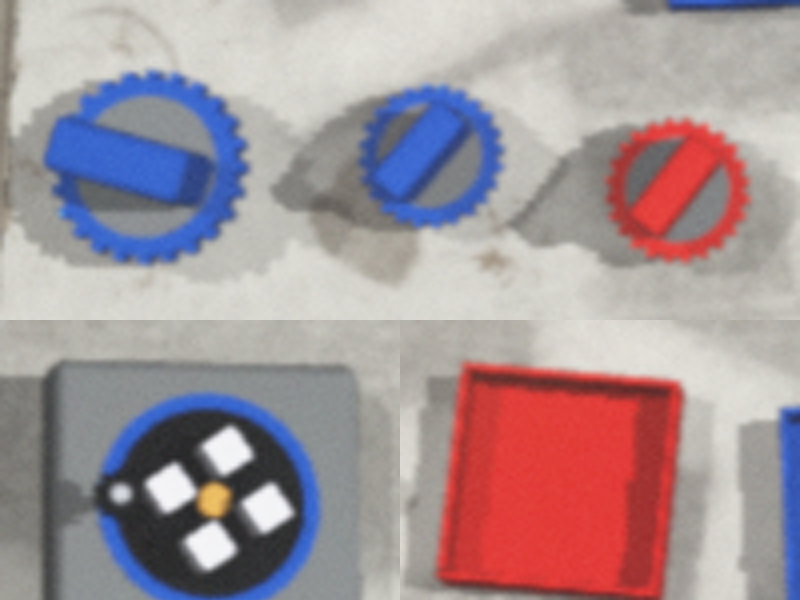

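The small blue gear measures about 63 mm across the disc (the 66 mm one) and the large one 90 mm, so I'll take the small one at (233,264). The red bar's yaw is about -42°, the blue bar's about -40°. Next I go above the red gear.

Run:
```python
from h import *
for y in(-42,138):print(y,r.inverse_kinematics([.427,.176,.36],[180,0,y]))
qs=[(y,r.inverse_kinematics([.427,.176,.36],[180,0,y])) for y in(-42,138)]
y=min([q for q in qs if q[1] is not None],key=lambda q:abs(q[1][5]))[0]
r.reach([.427,.176,.36],[180,0,y]); s=snap('wrist','w1')
R=np.array(s['R']); print(y,-R.T@s['t'],R, s['fx'],r.sense()['clock'],r.sense()['tcp_pos'])
```

```text
-42 [ 1.81786132e+01 -1.65440948e+01  9.53902007e+01 -2.54444375e-14
  1.01153894e+02  1.50178613e+02]
138 [ 18.17861321 -16.54409479  95.39020074   0.         101.15389405
 -29.82138679]
138 [0.37081063 0.22560586 0.34002107] [[ 6.67346799e-01  7.44746904e-01  5.47675072e-04]
 [ 7.17265241e-01 -6.42918831e-01  2.68674430e-01]
 [ 2.00446561e-01 -1.78906193e-01 -9.63230892e-01]] 361.36943928404116 1.8583 [0.42690491 0.17675588 0.36017725]
```

View pics/w1.png

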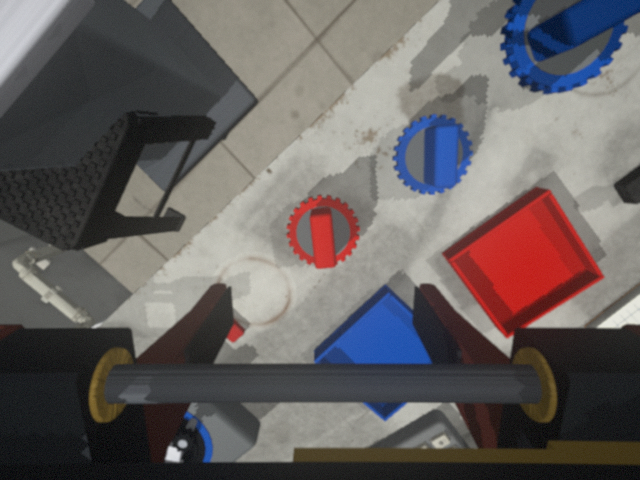

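Wrist view: red gear at (322,231), target blue gear at (432,155), red dish at (525,260). I'll fit the gear poses by silhouette.

```bash
cat >> h.py <<'E'
from scipy.optimize import minimize
def cmask(s,col):
    h=cv2.cvtColor(s['frame'],cv2.COLOR_RGB2HSV).astype(int)
    hue=(abs(h[...,0]-115)<15) if col=='blue' else ((h[...,0]<8)|(h[...,0]>172))
    return (hue&(h[...,1]>130)&(h[...,2]>60))
def fitgear(s,col,x0,yaw0,z0=0.):
    m=cmask(s,col); c=proj(s,[x0[0],x0[1],z0+.03])[0]; pr=proj(s,[[x0[0],x0[1],z0+.03],[x0[0]+.05,x0[1],z0+.03]]); w=int(np.linalg.norm(pr[1]-pr[0]))
    u0,v0=max(int(c[0])-w,0),max(int(c[1])-w,0); k=4
    m=m[v0:v0+2*w,u0:u0+2*w]; M=cv2.resize(m.astype(np.float32),None,fx=k,fy=k)
    t=np.linspace(0,2*np.pi,60)
    def poly(im,X,v,hull=False):
        p=((proj(s,X)-[u0,v0]+.5)*k).astype(np.float32)
        if hull:p=cv2.convexHull(p)[:,0]
        cv2.fillPoly(im,[np.round(p*16).astype(np.int32)],v,shift=4)
    def cost(p):
        x,y,a=p[0]/1e3,p[1]/1e3,np.radians(p[2]); ri=p[3]/1e3
        im=np.zeros(M.shape,np.float32)
        circ=lambda R,z:np.c_[x+R*np.cos(t),y+R*np.sin(t),0*t+z+z0]
        poly(im,np.r_[circ(.0322,.016),circ(.0322,.026)],1,True); poly(im,circ(ri,.026),0)
        b=np.array([[i*.023,j*.009] for i in(-1,1) for j in(-1,1)])@np.array([[np.cos(a),np.sin(a)],[-np.sin(a),np.cos(a)]])+[x,y]
        poly(im,np.r_[np.c_[b,[z0+.026]*4],np.c_[b,[z0+.06]*4]],1,True)
        im=cv2.GaussianBlur(im,(0,0),2)
        return np.abs(im-M).sum()/M.sum()
    best=None
    for dy in(-8,0,8):
        p0=np.array([x0[0]*1e3,x0[1]*1e3,yaw0+dy,24.])
        q=minimize(cost,p0,method='Nelder-Mead',options=dict(initial_simplex=np.vstack([p0,p0+np.diag([4,4,8,2])]),maxfev=300))
        if best is None or q.fun<best.fun:best=q
    return best.x.round(2),round(best.fun,3)
E
python3 - <<'E'
from h import *
for n in('w1','top0'):
    s=load(n)
    print(n,fitgear(s,'red',[.427,.176],-42),fitgear(s,'blue',[.437,.289],-40))
s=load('w1')
m=cmask(s,'red').astype(np.uint8);n,l,st,c=cv2.connectedComponentsWithStats(m)
i=[i for i in range(1,n) if abs(c[i]-[525,260]).sum()<30][0]
hull=cv2.convexHull(np.argwhere(l==i)[:,::-1].astype(np.float32))[:,0]
print('dish',cv2.minAreaRect(ray(s,hull,.022)[:,:2].astype(np.float32)))
E
```

```text
w1 (array([425.12, 177.3 , -35.82,  24.22]), np.float64(0.218)) (array([437.72, 290.9 , -42.13,  24.37]), np.float64(0.208))
top0 (array([426.98, 176.92, -37.42,  24.09]), np.float64(0.216)) (array([439.7 , 290.45, -38.81,  24.36]), np.float64(0.322))
dish ((0.5723826289176941, 0.29366615414619446), (0.10426154732704163, 0.11187240481376648), 86.52669525146484)
```

Run:
```python
from h import *
o=[180,0,143]; x,y=.426,.177
r.reach([x,y,.26],o); r.servo_line([x,y,.2125],speed=.1); r.grab(25); a=r.sense(); print(a['opening'],a['gripper_force'],a['clock'])
r.servo_line([x,y,.29]); print(r.sense()['opening'])
X,Y=.574,.293
r.reach([X,Y,.29],o); r.servo_line([X,Y,.226]); r.servo_line([X,Y,.2185],speed=.04)
print(r.sense()['contact_force'],r.sense()['tcp_pos'])
r.let_go(); r.servo_line([X,Y,.30],speed=.2)
# view above blue gear
r.reach([.4387,.2905,.35],[180,0,139]); s=snap('wrist','w2'); print(r.sense()['clock'])
print(fitgear(s,'blue',[.4387,.2905],-40))
snap('top','top1')
a=load('top1')['frame'];cv2.imwrite('pics/v.png',np.hstack([cv2.resize(a[140:300,120:320],(500,400)),cv2.resize(s['frame'],(300,225))] if 0 else [cv2.resize(a[140:300,120:320],(400,320)),cv2.resize(s['frame'],(400,320))])[:,:,::-1])
```

```text
0.018244910642695594 24.99973475933075 4.0417
0.017436629964064053
[ 0.3691183  -0.00344018 -0.64548855] [0.57400261 0.29302955 0.21868896]
8.7833
(array([437.83, 290.83, -38.4 ,  24.39]), np.float64(0.313))
```

View pics/v.png

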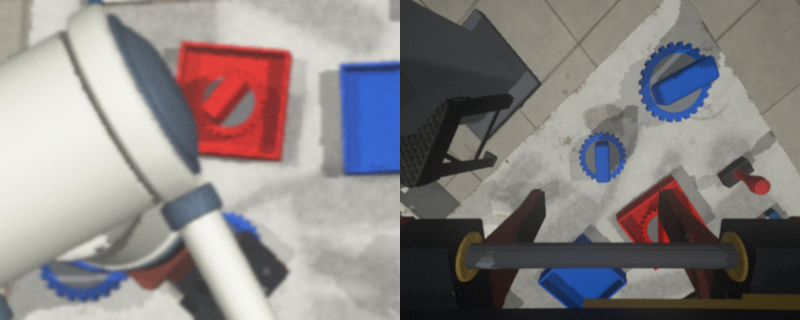

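Red gear lies upright in the red dish. Next: grasp blue, lift, and look at the hub from above.

Run:
```python
from h import *
o=[180,0,141.5]; x,y=.438,.2907
r.reach([x,y,.26],o); r.servo_line([x,y,.2125],speed=.1); r.grab(40); a=r.sense(); print(a['opening'],a['gripper_force'],a['clock'])
r.servo_line([x,y,.38],speed=.25); print(r.sense()['opening'])
r.reach([.478,-.087,.40],[180,0,123]); r.wait(.2); s=snap('wrist','w3'); print(r.sense()['clock'],r.sense()['joints'],r.sense()['contact_force'])
```

```text
0.018101710414186366 39.9998813867569 10.9833
0.017628180197562966
13.4667 [-1.42376940e+01 -1.24352868e+01  8.79139998e+01  6.90205477e-03
  1.04527745e+02 -4.73218397e+01] [-1.34016205 -0.19170314 -0.8536462 ]
```

View pics/w3.png

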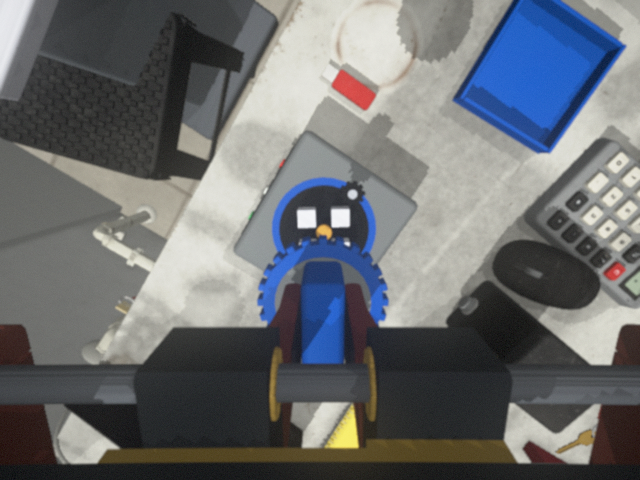

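The wrist view shows the gear held squarely and the hub half hidden at (323,232), with the slots already parallel to the gear's stem. I'll shift so that the whole hub is visible and measure hub and held gear in the same picture.

Run:
```python
from h import *
r.servo_line([.478+.036,-.087-.056,.40],speed=.25); r.wait(.2); s=snap('wrist','w4'); print(r.sense()['clock'],r.sense()['tcp_pos'])
def fithub(s,p0):
    g=s['frame'].min(2).astype(np.float32)
    c=proj(s,[p0[0]/1e3,p0[1]/1e3,.061])[0].astype(int);w=int(500/ (np.linalg.norm(-np.array(s['R']).T@s['t']-[.48,-.09,.06])/.0317)/1) if 0 else None
    pr=proj(s,[[.478,-.087,.061],[.478+.037,-.087,.061]]);w=int(np.linalg.norm(pr[1]-pr[0]))
    u0,v0=c-w;k=4
    M=cv2.resize((np.clip((g[v0:v0+2*w,u0:u0+2*w]-110)/60,0,1)),None,fx=k,fy=k)
    yy,xx=np.mgrid[:M.shape[0],:M.shape[1]];M=M*(np.hypot(xx-w*k,yy-w*k)<w*k*.98)
    def cost(p):
        a=np.radians(p[2]);R=np.array([[np.cos(a),np.sin(a)],[-np.sin(a),np.cos(a)]]);im=np.zeros(M.shape,np.float32)
        for i in(-1,1):
            for j in(-1,1):
                q=np.array([[7,7],[23.5,7],[23.5,23.5],[7,23.5]])*[i,j]@R+p[:2]
                cv2.fillPoly(im,[np.round((proj(s,np.c_[q/1e3,[.061]*4])-[u0,v0]+.5)*k*16).astype(np.int32)],1,shift=4)
        return np.abs(cv2.GaussianBlur(im,(0,0),2)-M).sum()/M.sum()
    b=min((minimize(cost,p0+np.array([0,0,d]),method='Nelder-Mead',options=dict(initial_simplex=np.vstack([p0+np.array([0,0,d]),p0+np.diag([5,5,8])]))) for d in(-6,0,6)),key=lambda q:q.fun)
    return b.x.round(2),round(b.fun,3)
for n in('w4','top0'): print(n,fithub(load(n),np.array([478,-87,33.])))
# held gear: outer arc
z=r.sense()['tcp_pos'][2]-.2125
t0=r.sense()['tcp_pos'][:2]
m=cmask(s,'blue').astype(np.uint8); n,l,st,c=cv2.connectedComponentsWithStats(m)
pc=proj(s,[*t0,z+.026])[0]; print('gear px',pc)
print([(st[i],c[i].round()) for i in range(1,n) if st[i,4]>300])
print('gear fit(mm)',t0*1e3,z)
i=max(range(1,n),key=lambda i:st[i,4] if 150<st[i,0]+st[i,2]/2-pc[0]+200<250 and st[i,1]>200 else 0)
pts=[(u,np.argmax(l[:,u]==i)) for u in range(st[i,0]+6,st[i,0]+st[i,2]-6)]
W=ray(s,pts,z+.026)[:,:2]
from scipy.optimize import least_squares
q=least_squares(lambda p:np.hypot(*(W-p[:2]).T)-.0325,t0,loss='soft_l1',f_scale=.0005);print(q.x-t0,q.cost)
ax=np.radians(123);print('along bar',(q.x-t0)@[np.cos(ax),np.sin(ax)],'across',(q.x-t0)@[-np.sin(ax),np.cos(ax)])
```

```text
14.1333 [ 0.5137335  -0.14222534  0.4004274 ]
w4 (array([478.74, -87.68,  34.59]), np.float64(0.039))
top0 (array([480.4 , -87.86,  34.52]), np.float64(0.1))
gear px [324.667298   302.23944518]
[(array([ 461,    0,  154,   80, 7447], dtype=int32), array([538.,  29.])), (array([ 270,  100,  109,  113, 2359], dtype=int32), array([322., 158.])), (array([ 258,  236,  130,   89, 3275], dtype=int32), array([322., 273.])), (array([ 300,  262,   46,  102, 4302], dtype=int32), array([323., 314.]))]
gear fit(mm) [ 513.73350216 -142.22533965] 0.18792740334757416
[ 0.00562764 -0.00984473] 5.427367464275845e-07
along bar -0.01132152217846098 across 0.0006420869772852576
```

View pics/w4.png

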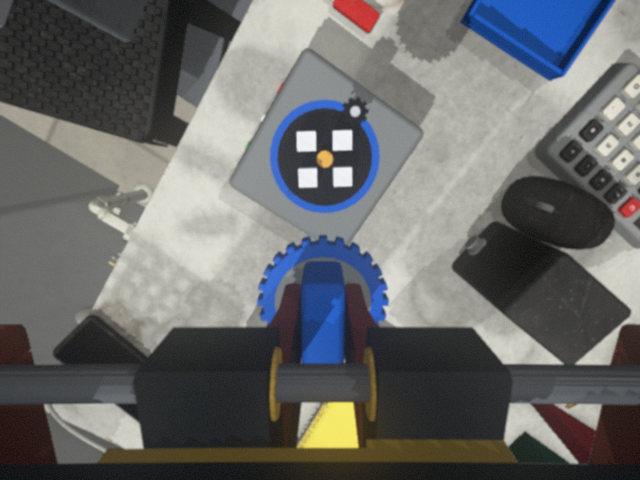

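The hub is sharp at (324,159): (478.7,-87.7), slot angle 34.6°. But the held gear seems displaced about 11 mm along its bar, so I'll check by overlaying models.

```bash
cat > fh.py <<'E'
from h import *
from scipy.optimize import least_squares
from scipy.spatial.transform import Rotation as Ro
def model(tcp,yaw,off,dz,tilt):
    t=np.linspace(0,2*np.pi,73); c=lambda R,z:np.c_[R*np.cos(t),R*np.sin(t),0*t+z]
    P=np.r_[c(.033,.026),c(.0243,.026),[[i*.023,j*.009,z] for z in(.06,.026) for i,j in((-1,-1),(-1,1),(1,1),(1,-1))]]
    P=Ro.from_euler('y',tilt,degrees=True).apply(P-[0,0,.049])+[off,0,.049+dz-.2125]
    return Ro.from_euler('z',yaw,degrees=True).apply(P)+tcp
E
python3 - <<'E'
from fh import *
s=load('w4'); a=r.sense(); tcp=a['tcp_pos'];yaw=a['orientation'][2]; print(a['orientation'])
out=[]
for off in(0,-.011):
    f=cv2.resize(s['frame'][200:380,220:430],None,fx=1.9,fy=1.9).copy()
    p=((proj(s,model(tcp,yaw,off,0,0))-[220,200]+.5)*1.9).round().astype(np.int32)
    for q in(p[:73],p[73:146],p[146:150],p[150:]):cv2.polylines(f,[q],True,(255,255,0),1)
    out.append(f)
cv2.imwrite('pics/o.png',np.hstack(out)[:,:,::-1])
E
```

```text
[1.79968922e+02 2.37793699e-02 1.23060881e+02]
```

View pics/o.png

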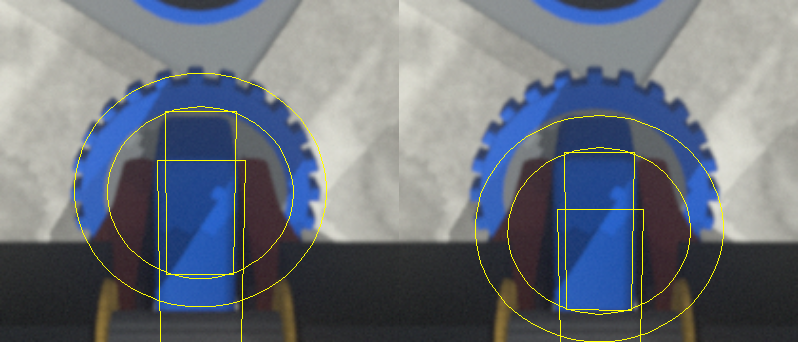

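The overlay shows the gear is properly held, offset only about 1 mm (the arc fit had gone to the mirrored solution). I'll correct for that and insert stepwise, watching the force.

Run:
```python
from h import *
x,y=.4799,-.0879
r.grab(60)
r.reach([x,y,.30],[180,0,124.6])
def p():
    r.wait(.15);a=r.sense(); print(a['clock'],a['tcp_pos'].round(4),a['contact_force'].round(1),a['torque'].round(2),round(a['opening'],4)); return a
p()
for z in(.278,.272,.268,.265,.262,.260,.2585):
    r.servo_line([x,y,z],speed=.03); a=p()
    if a['contact_force'][2]>25 or np.hypot(*a['contact_force'][:2])>12: print('stop');break
```

```text
15.05 [ 0.4808 -0.0887  0.3027] [-0.9 -0.  -0.7] [-0.04 -0.03 -0.05] 0.0182
16.0833 [ 0.48   -0.0879  0.2783] [ 1.   0.  -1.2] [-0.04  0.05 -0.01] 0.0177
16.5833 [ 0.4799 -0.0879  0.272 ] [ 0.6  0.5 -1.4] [-0.05  0.01 -0.03] 0.0177
17.0167 [ 0.4799 -0.0879  0.268 ] [ 0.8  0.7 -0.7] [-0.07  0.03  0.02] 0.018
17.4167 [ 0.4799 -0.0879  0.265 ] [-0.6 -0.1 -0.2] [0.   0.02 0.03] 0.0179
17.8167 [ 0.48   -0.0879  0.2627] [-0.1 -0.1  3.8] [0.02 0.1  0.01] 0.0177
18.2167 [ 0.48   -0.0879  0.2606] [-0.6 -0.7  5.4] [-0.01  0.13  0.01] 0.0179
18.6167 [ 0.48   -0.0879  0.2594] [-0.8  0.3  6.3] [0.03 0.24 0.01] 0.0176
```

Run:
```python
from h import *
x,y=.4799,-.0879
for z in np.arange(.2575,.245,-.001):
    r.servo_line([x,y,z],speed=.03); r.wait(.15); a=r.sense()
    print(round(z,4),a['clock'],a['tcp_pos'].round(4),a['contact_force'].round(1),a['torque'].round(2),round(a['opening'],4))
    if a['contact_force'][2]>22 or np.hypot(*a['contact_force'][:2])>12: print('stop');break
```

```text
0.2575 19.0167 [ 0.48   -0.0879  0.2585] [-1.1  0.3  7.2] [ 0.06  0.3  -0.02] 0.0178
0.2565 19.4167 [ 0.48   -0.0879  0.2577] [-1.   0.4  8.4] [0.01 0.4  0.04] 0.0176
0.2555 19.8167 [ 0.48   -0.0879  0.2573] [-3.   0.8 11.7] [ 0.15  0.75 -0.03] 0.0175
0.2545 20.2167 [ 0.48   -0.0879  0.2573] [-5.   1.4 16.1] [0.28 1.23 0.04] 0.0178
0.2535 20.6167 [ 0.4799 -0.0879  0.2573] [-8.6  1.8 20.6] [ 0.44  1.68 -0.01] 0.0179
0.2525 21.0167 [ 0.4799 -0.0879  0.2572] [-9.1  1.8 27.2] [ 0.54  2.15 -0.03] 0.0177
stop
```

Force rises steeply at TCP z 0.2573 (predicted 0.2575), so the gear is home. One check picture.

Run:
```python
from h import *
s=snap('scene','s2');a=s['frame'][260:400,280:440];b=snap('top','t2')['frame'][150:330,120:400]
r.wait(1); q=r.sense(); print(q['contact_force'].round(1),q['tcp_pos'].round(4),q['clock'])
cv2.imwrite('pics/f.png',np.hstack([cv2.resize(a,(400,350)),cv2.resize(b,(400,350))])[:,:,::-1])
```

```text
[-9.5  1.7 25.7] [ 0.4799 -0.0879  0.2573] 22.1167
```

View pics/f.png

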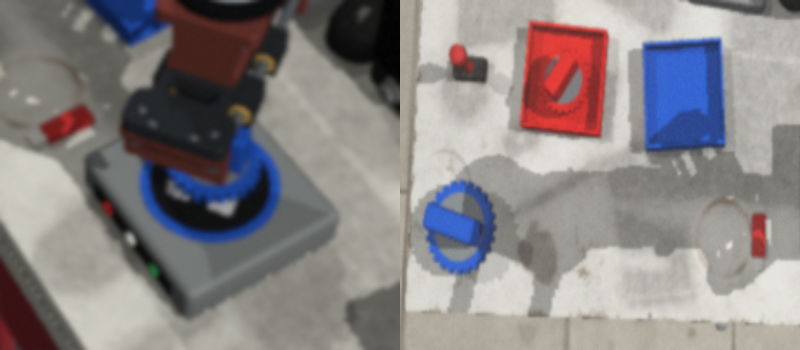

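The gear sits flat on the hub, gripped at crop (215,170). The red gear is in the red dish, and the stamp, USB stick and large gear are untouched.

```bash
python3 -c "
from station import r
print(r.hand_in())"
```

```text
the job is handed in; nothing more can be done
None
```

The job is handed in: the red gear is in the red dish and released, and the blue gear is meshed and fully home on the hub, still gripped and pressed down with about 26 N, at 22 s of the 56 s allowed.

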